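# Clamp the house blank in the crank vice

### The arm

A 6-joint arm with a two-finger parallel gripper is mounted at the origin on the work surface. World frame = base frame: x ahead of the robot, y to its left, z up, the work surface at z = 0. Lengths are in m, angles in rad, forces in N, time in s.
With the tool pointing down it reaches from about 0.225 to 0.875 m from the base axis. Payload 3.4 kg.
Tool frame: the origin (TCP) lies at the very end of the fingers, on their centre line; the grasp point (between the pads) lies 19 mm behind it; z points along the fingers, y is the line along which they close (so a half turn about z gives the same grasp; the last joint's range is limited). The gripper opens to 85 mm and grips with 20 to 120 N. Pads are 22 mm wide; open, the fingers measure 114 mm over their backs; the gripper's body (76 mm by 85 mm) begins 54 mm behind the grasp point. The pads swing forward as they close: fully open they stand 13 mm farther back than shut.
Start: joints at [1.015, 0.276, 1.505, -0, 1.361, -0.121], TCP at [0.242, 0.522, 0.231] pointing down, gripper open.
Joint ranges: [-2.89, 2.89], [-0.75, 2.08], [0.22, 2.7], [-1.18, 4.32], [0.11, 2.71], [-2.7, 2.7]. Speed limits (rad/s): [2.57, 2.57, 3.14, 3.14, 3.14, 3.14].

### API

Orientations are given as a unit quaternion [w, x, y, z].
In Python, from rig import get_state, optics, sign_off gives the robot as it stands.
- The arm moves only by the tool send_rows, never from a script. Its argument "increments" is a list of rows, each an object with "gripper": the gripper's target within -1 to 1 (shut at 1, half-way at 0, fully open at -1); "linear": the shift along the world's x, y, z in m, a list of three; "delta_rot": the turn, a rotation vector about the world's x, y, z in rad, a list of three. In form: [{"gripper": gripper, "linear": [dx, dy, dz], "delta_rot": [rx, ry, rz]}, ...]. A call has 1 to 8 rows; each row is the pose to reach, as a shift and turn from the pose commanded when the call began; what a row does not reach only later rows make up. A row lasts 1/10 s, in which the tool goes at most 50 mm and 8.59 degrees, less where a joint would pass 70% of its speed; a pose out of reach is approached as far as the arm can. A call with a gripper value outside its range is refused whole. The fingers move at their own pace and stop on an object; "newtons" is the grip in N (left out, the last holds). Time passes only in rows, so rows that repeat a pose let the fingers close. It gives the time, the measured TCP pose, the force, the opening and the grip force at its end, in the units of the state.
- get_state(): the state, without advancing time (a new reading comes with each control period).
- optics.get_image(name): name is "side" or "top" or "wrist"; returns a dict with "pixels" (400x640x3 uint8, blue, green, red), "K" (3x3 intrinsics, pixels), "rvec" (rotation vector, rad) and "tvec" (3), from world to camera coordinates, as OpenCV has them; the wrist camera has in their place "T_tool_cam" (4x4, takes a point from camera to tool coordinates, whose origin is the TCP and whose axes are the flange's). Camera axes: x right, y down, z forward; pixel columns grow to the right and rows downward; lengths in m; the calibration is good to about 2 mm. A picture is of the moment at which its call begins: read the wrist's pose just before it. There is no depth.
- sign_off(): hands the job in; it is judged then, once.
The state is a dict: "clock": time; "qpos": joint angles; "qd": joint speeds; "effort": joint torques, N m; "position": TCP position; "ee_rot": TCP orientation; "contact_force": force on the tool from outside, world axes, zero at the start; "moment": the same for the moment, N m; "width": finger opening in m; "gripper_force": force on a finger pad.
Only numpy, scipy, OpenCV 4.12 (cv2) and the standard library are available. Lean on these libraries where they do the work, as an engineer would, in place of code of your own. Each camera call takes 0.05 s, during which the arm holds its last target. There are 200 camera calls.

### The job

Stand the wooden house blank upright on the bed of the crank vice, between the jaw and the stop, gable ends facing jaw and stop, and let go of it. Then wind the crank by its free-spinning grip until the blank is nipped against the stop with about 50 N, so that it stays put for painting, but never crushed with much more than that. Leave the other things on the bench alone.

Things in the scene. Friction and masses are not known exactly. Their poses are not given: they have to be found in the camera images.
- house: the piece to clamp: a bare wooden block shaped like a house, 50 mm wide (its x), 44 mm deep (its y), side walls 60 mm high, pitched roof with its ridge along y, 85 mm high, about 0.09 kg. Origin: centre of the underside, z up. The plain side walls face +x and -x, the flat five-sided gable ends (a door drawn on one, a round window on the other) -y and +y.
- vice: grey crank vice fixed on the table, its bed running along its y. Origin at table height under the clamping place, z up. Bed 84 mm wide (x), y -210 to +90 mm, top 15 mm above the table. Crank post 70 x 70 mm at y -145 mm, 70 mm high. Stop at the +y end: 40 mm wide, top 57 mm above the table, bolted down with its face anywhere from y +42 to +58 mm (not measured).
- bed (a point): the top of the vice bed at the clamping place, 15 mm above the vice's origin. The jaw pushes what stands here along the bed (+y) on to the stop. The jaw's pad is sprung: once the piece is nipped, each mm of jaw travel adds about 14 N of clamping force. The screw is self-locking: the force stays when the crank is let go.
- jaw (a joint): travel of the vice's moving jaw in m towards the stop (the vice's +y), driven by the crank, 7.16 mm a radian (45 mm a turn). At 0 the face of its rubber pad is at the vice's y -55 mm. Jaw and pad are 40 mm wide in x, narrower than the house, and reach 58 mm above the table.
- crank_axis (a point): a point on the crank's upright axis, 114.5 mm above the table, at the height of the middle of the grip
- grip (a point): middle of the crank's upright wooden grip, 26 mm across, 45 mm tall (92 to 137 mm above the table), 65 mm from the crank axis; the crank arm's top is 88 mm up. It spins freely: a hand can hold it and go round without turning. Running free the crank takes about 9 N along the circle (less shows when halted); each 10 N of clamping adds about 1.1 N.
- crank (a joint): crank angle in rad, growing clockwise seen from above, which closes the jaw; starts between 0 and 1.2; the house is nipped somewhere between 7.4 and 9.6 (range -0.1 to 13.5)
- tree: bystander: a wooden cone tree on a 50 x 34 mm foot, 96 mm tall; origin at the centre of its underside
- mushroom: bystander: a wooden mushroom, cap 60 mm across, 67 mm tall; origin at the centre of its underside
- tin_a: bystander: a closed paint tin 72 mm across, 80 mm tall; origin at the centre of its underside
- tin_b: bystander: a small closed paint tin 60 mm across, 70 mm tall; origin at the centre of its underside
- squeeze: bystander: a white squeeze bottle 52 mm across, 150 mm tall; origin at the centre of its underside
- cup: bystander: an open plastic cup 66 mm across, 70 mm tall; origin at the centre of its underside
- brush: bystander: a flat paint brush lying on the table along its x, bristles to +x; origin near its middle

How it is judged:
By the outcome, as a careful person would: the job done as asked, in the order asked, and still so for the second after the job is handed in, with the robot touching nothing.
It also fails if it takes over 72 s, if anything falls off the work surface, if the arm or the gripper's body presses on something with over 40 N, if the wrist force passes 120 N, or if a joint passes its speed limit or range.

## Working session

There is one attempt and no reset: what is moved stays moved. The work goes in short steps, Python scripts to look and compute and a tool call to move; the robot and the scene stay as the last step left them, time stands still between calls to the robot, and variables do not carry over. Pictures are saved under pics/ and viewed, at most 12 in all, crops included, and the job is handed in when it is done.

Besides the shell and the picture viewer there is one more tool, called after ">>>" by a JSON object that holds its "method" and its "body", one argument or row to a line. send_rows: Moves the arm, as the interface text tells. Its arguments: {"type":"object","properties":{"increments":{"type":"array"},"newtons":{"type":"number"}},"required":["increments"]}

```bash
mkdir -p pics; cat > h.py <<'E'
import numpy as np, cv2
from rig import get_state, optics, sign_off
def grab(n,f=None):
    d=optics.get_image(n)
    if f: cv2.imwrite('pics/'+f,d['pixels'])
    return d
def cam(d,s=None):
    K=np.array(d['K'])
    if 'rvec' in d:
        R=cv2.Rodrigues(np.array(d['rvec'],float))[0]; t=np.array(d['tvec'],float).ravel()
        return K,R,t
    from scipy.spatial.transform import Rotation as Ro
    w,x,y,z=s['ee_rot']; T=np.eye(4); T[:3,:3]=Ro.from_quat([x,y,z,w]).as_matrix(); T[:3,3]=s['position']
    M=np.linalg.inv(T@np.array(d['T_tool_cam'])); return K,M[:3,:3],M[:3,3]
def ray(c,u,v):
    K,R,t=c; r=R.T@np.linalg.inv(K)@[u,v,1]; return -R.T@t, r/np.linalg.norm(r)
def onz(c,u,v,z):
    o,r=ray(c,u,v); return o+r*(z-o[2])/r[2]
def tri(*obs):
    A=np.zeros((3,3));b=np.zeros(3)
    for c,u,v in obs:
        o,r=ray(c,u,v);P=np.eye(3)-np.outer(r,r);A+=P;b+=P@o
    return np.linalg.solve(A,b)
E
python3 - <<'E'
from h import *
s=get_state();print(s)
for n in('top','side','wrist'):
    d=grab(n,n+'1.png');c=cam(d,s);print(n,-c[1].T@c[2],c[1][2],c[0][0,0])
E
```

```text
{'clock': 0.0, 'qpos': array([ 1.01499452e+00,  2.76618784e-01,  1.50616565e+00, -1.04082242e-05,
        1.36063539e+00, -1.21025882e-01]), 'qd': array([ 2.54435143e-04,  9.77946409e-04,  6.01027307e-04,  9.59962209e-04,
        5.98232856e-05, -8.76002186e-04]), 'effort': array([-1.86695652e-04, -4.16775298e+01, -2.45805931e+01, -3.92038173e-04,
        1.09562755e-02,  4.43771953e-06]), 'position': array([0.24193947, 0.52104937, 0.23041315]), 'ee_rot': array([-2.98500938e-04,  2.15678648e-01,  9.76463971e-01, -8.63454225e-04]), 'contact_force': array([ 0.62913438,  0.30022357, -0.27689633]), 'moment': array([ 0.02652837, -0.02081491,  0.07267797]), 'gripper_force': 0.0, 'width': 0.08562453232700573}
top [0.53491667 0.03293234 1.30567538] [ 0.04302971 -0.00156811 -0.99907256] 489.93085707438405
side [ 0.10260409 -0.63308848  0.83820159] [ 0.42650339  0.60804632 -0.66960774] 388.6559760469662
wrist [0.18315733 0.54979517 0.37372534] [ 0.23363565 -0.11001918 -0.96607979] 294.0188856115651
```

View pics/top1.png

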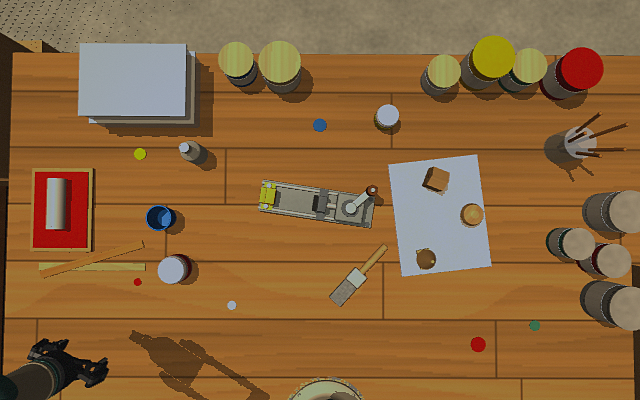

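View pics/side1.png

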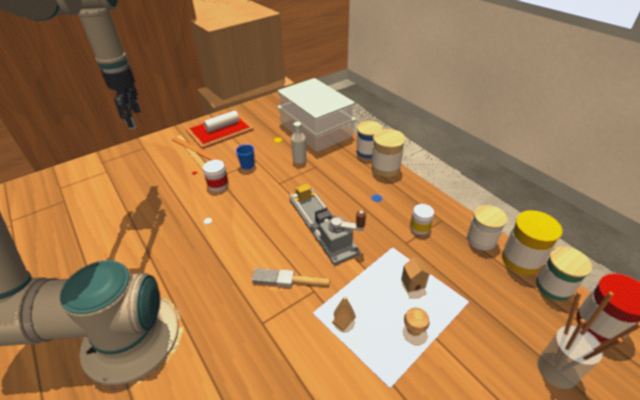

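The top view shows the vice at (260–375, 180–228) with its yellow stop on the left, which is +y. The house is at (435,180), the mushroom at (472,215), the tree at (426,258) and the brush at (360,275). I'll enlarge that region.

```bash
python3 - <<'E'
from h import *
a=cv2.imread('pics/top1.png')[155:235,250:460]; b=cv2.imread('pics/side1.png')[175:295,280:440]
a=cv2.resize(a,None,fx=3.8,fy=3.8,interpolation=3);b=cv2.resize(b,None,fx=2.4,fy=2.4,interpolation=3)
o=np.zeros((600,800,3),np.uint8);o[:a.shape[0],:a.shape[1]]=a[:,:800];o[305:305+b.shape[0],:b.shape[1]]=b
cv2.imwrite('pics/z1.png',o)
d=grab('top');c=cam(d)
for n,u,v,z in[('house',435,180,.07),('stop',268,195,.057),('grip',372,190,.137),('post',350,208,.07)]:print(n,onz(c,u,v,z))
E
```

```text
house [ 0.62883481 -0.27134408  0.07      ]
stop [0.5893654  0.15182331 0.057     ]
grip [ 0.59904952 -0.10412293  0.137     ]
post [ 0.5569927  -0.05647754  0.07      ]
```

View pics/z1.png

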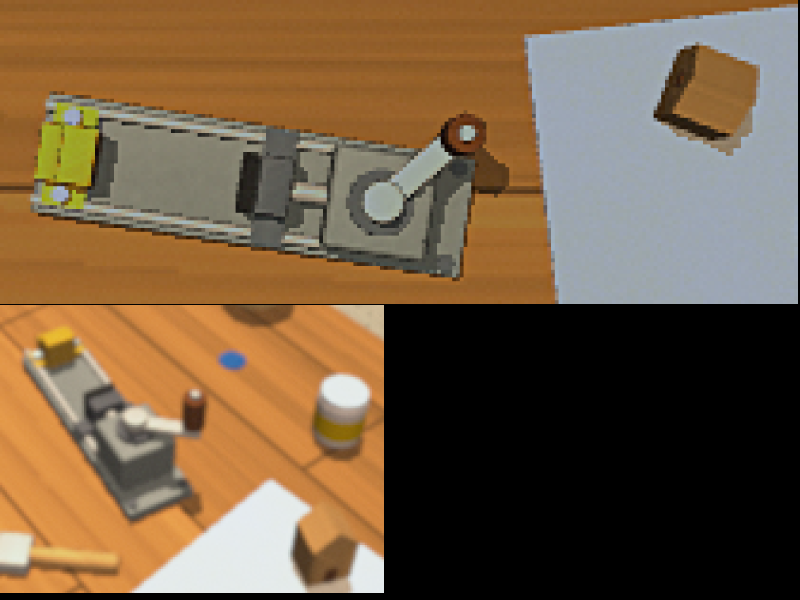

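The house stands upright on the paper. The vice's +y points roughly along world +y, yawed about -9°, and the crank grip is at the -y end. I'll move the wrist camera over for close views.

>>> {"method": "send_rows", "body": {
  "increments": [
    {"gripper": -1,"linear": [0.023,-0.043,0.012],"delta_rot": [0,0,-0.08]},
    {"gripper": -1,"linear": [0.046,-0.086,0.025],"delta_rot": [0,0,-0.16]},
    {"gripper": -1,"linear": [0.069,-0.13,0.037],"delta_rot": [0,0,-0.24]},
    {"gripper": -1,"linear": [0.092,-0.173,0.05],"delta_rot": [0,0,-0.32]},
    {"gripper": -1,"linear": [0.115,-0.216,0.06],"delta_rot": [0,0,-0.4]},
    {"gripper": -1,"linear": [0.138,-0.259,0.07],"delta_rot": [0,0,-0.48]},
    {"gripper": -1,"linear": [0.161,-0.302,0.07],"delta_rot": [0,0,-0.56]},
    {"gripper": -1,"linear": [0.184,-0.345,0.07],"delta_rot": [0,0,-0.64]}
  ]
}}

```text
clock: 1.0
position: [0.4269, 0.1747, 0.3019]
ee_rot: [0.001, 0.513, 0.858, 0.001]
contact_force: [0.0, 0.9, 0.4]
width: 0.0852
gripper_force: 0.0
```

>>> {"method": "send_rows", "body": {
  "increments": [
    {"gripper": -1,"linear": [0.023,-0.03,0],"delta_rot": [0,0,-0.08]},
    {"gripper": -1,"linear": [0.046,-0.065,0],"delta_rot": [0,0,-0.16]},
    {"gripper": -1,"linear": [0.069,-0.1,0],"delta_rot": [0,0,-0.24]},
    {"gripper": -1,"linear": [0.092,-0.135,0],"delta_rot": [0,0,-0.32]},
    {"gripper": -1,"linear": [0.115,-0.17,0],"delta_rot": [0,0,-0.4]},
    {"gripper": -1,"linear": [0.138,-0.2,0],"delta_rot": [0,0,-0.48]},
    {"gripper": -1,"linear": [0.161,-0.225,0],"delta_rot": [0,0,-0.56]},
    {"gripper": -1,"linear": [0.175,-0.24,0],"delta_rot": [0,0,-0.65]}
  ]
}}

```text
clock: 1.8
position: [0.6026, -0.0659, 0.3006]
ee_rot: [0.0, 0.761, 0.649, -0.0]
contact_force: [0.4, 0.4, 0.0]
width: 0.0853
gripper_force: 0.0
```

```bash
python3 - <<'E'
from h import *
s=get_state();print(s['position'],s['ee_rot'],s['qpos'])
d=grab('wrist','w2.png');c=cam(d,s);print(-c[1].T@c[2])
np.savez('w2.npz',K=c[0],R=c[1],t=c[2])
E
```

```text
[ 0.60258059 -0.06591683  0.30055055] [ 1.38238941e-04  7.61210073e-01  6.48505304e-01 -2.77457414e-04] [-2.23328392e-01  2.95466576e-01  1.30809448e+00 -6.10327815e-04
  1.53814236e+00 -6.37506093e-02]
[ 6.13218410e-01 -3.87689015e-04  4.43810156e-01]
```

View pics/w2.png

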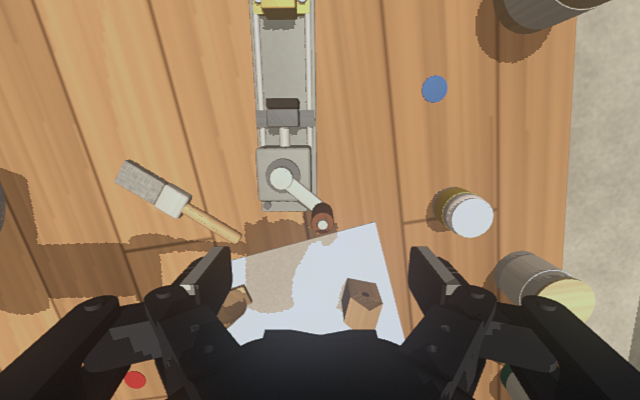

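The wrist view shows the vice running vertically, with the crank cap at (281,178), the grip top at (322,225) and the jaw at (284,113). The house is at (362,303), with a dark hole mark on the face towards +y. Next I'll move back for a clear view of the house.

>>> {"method": "send_rows", "body": {
  "increments": [
    {"gripper": -1,"linear": [0.005,-0.045,0],"delta_rot": [0,0,0]},
    {"gripper": -1,"linear": [0.01,-0.09,0],"delta_rot": [0,0,0]},
    {"gripper": -1,"linear": [0.015,-0.135,0],"delta_rot": [0,0,0]},
    {"gripper": -1,"linear": [0.02,-0.18,0],"delta_rot": [0,0,0]},
    {"gripper": -1,"linear": [0.02,-0.22,0],"delta_rot": [0,0,0]},
    {"gripper": -1,"linear": [0.02,-0.25,0],"delta_rot": [0,0,0]},
    {"gripper": -1,"linear": [0.02,-0.26,0],"delta_rot": [0,0,0]},
    {"gripper": -1,"linear": [0.02,-0.26,0],"delta_rot": [0,0,0]}
  ]
}}

```text
clock: 2.65
position: [0.6208, -0.3242, 0.3005]
ee_rot: [-0.001, 0.76, 0.65, -0.0]
contact_force: [-0.1, 0.0, 0.1]
width: 0.0853
gripper_force: 0.0
```

```bash
python3 - <<'E'
from h import *
s=get_state();print(s['position'],s['ee_rot'],s['qpos'])
d=grab('wrist','w3.png');c=cam(d,s);print(-c[1].T@c[2])
np.savez('w3.npz',K=c[0],R=c[1],t=c[2])
K,R,t=c;q=K@(R@np.array([.63,-.27,.04])+t);q=q[:2]/q[2];print(q)
u,v=int(q[0])-50,int(q[1])-50
u=max(0,min(540,u));v=max(0,min(300,v));print(u,v)
a=cv2.resize(d['pixels'][v:v+100,u:u+100],None,fx=5.8,fy=5.8,interpolation=3)
w=cv2.imread('pics/w2.png')[265:345,320:410];b=cv2.resize(w,None,fx=2.4,fy=2.4)
o=np.zeros((600,800,3),np.uint8);o[:580,:580]=a;o[:b.shape[0],580:580+b.shape[1]]=b
cv2.imwrite('pics/z3.png',o)
E
```

```text
[ 0.62084164 -0.32421523  0.30053269] [-6.95499412e-04  7.59819692e-01  6.50133486e-01 -4.25654477e-05] [-5.80673378e-01  4.49833200e-01  1.06989280e+00  3.06228774e-04
  1.62322628e+00 -4.25381837e-01]
[ 0.63130712 -0.25886642  0.44388612]
[320.43563552 132.86472913]
270 82
```

View pics/z3.png

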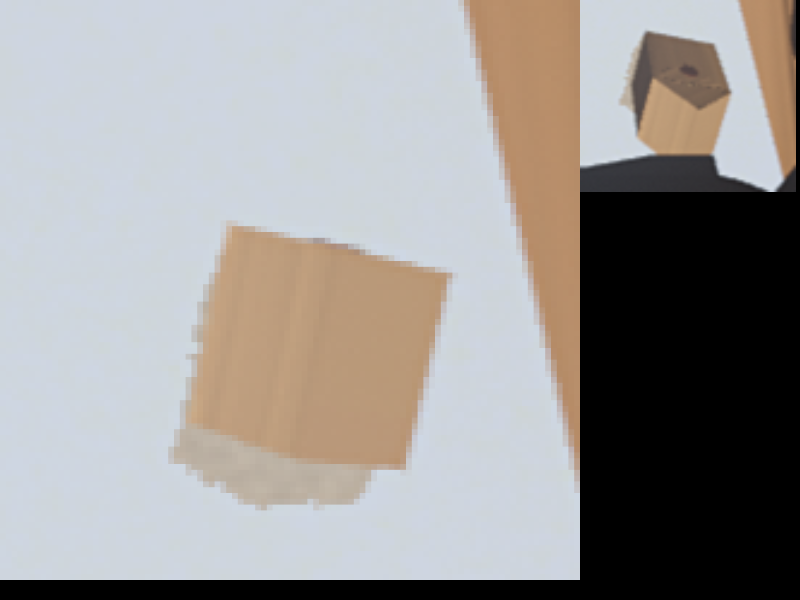

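The crop shows the roof from above. The eave corners are at about (228,225), (188,430), (452,272) and (405,468) in the crop, and the ridge runs from (320,243) to (295,462). The inset from the earlier view shows the windowed gable facing +y.

```bash
python3 - <<'E'
from h import *
L=lambda f:(lambda z:(z['K'],z['R'],z['t']))(np.load(f))
c2,c3=L('w2.npz'),L('w3.npz')
p3=lambda a,b:(a/5.8+270,b/5.8+82)
p2=lambda a,b:((a-580)/2.4+320,b/2.4+265)
print('apex',tri((c3,*p3(320,243)),(c2,*p2(700,108))))
print('eaveR',tri((c3,*p3(452,272)),(c2,*p2(730,93))))
print('eaveL',tri((c3,*p3(228,225)),(c2,*p2(653,77))))
E4=[onz(c3,*p3(*q),.06)[:2] for q in[(228,225),(188,430),(452,272),(405,468)]]
E4=np.array(E4);print(E4,E4.mean(0))
a=lambda v:np.degrees(np.arctan2(v[1],v[0]))
print('ridge dir',a(E4[0]-E4[1]),a(E4[2]-E4[3]),'len',np.linalg.norm(E4[0]-E4[1]),np.linalg.norm(E4[2]-E4[3]),'wid',a(E4[2]-E4[0]),a(E4[3]-E4[1]),np.linalg.norm(E4[2]-E4[0]),np.linalg.norm(E4[3]-E4[1]))
r=[onz(c3,*p3(*q),.085)[:2] for q in[(320,243),(295,462)]];print('ridge',r,np.mean(r,0),a(r[0]-r[1]))
# vice in w2 and top
I=cv2.imread('pics/w2.png');T=cv2.imread('pics/top1.png');ct=cam(optics.get_image('top'))
cs=cam(optics.get_image('side'))
def blob(I,lo,hi,roi):
    x0,y0,x1,y1=roi;h=cv2.cvtColor(I[y0:y1,x0:x1],cv2.COLOR_BGR2HSV);m=cv2.inRange(h,lo,hi)
    n,l,st,ce=cv2.connectedComponentsWithStats(m);k=1+np.argmax(st[1:,4]);return ce[k]+[x0,y0],st[k]+[x0,y0,0,0,0]
S=cv2.imread('pics/side1.png')
for n,A,roi in(('top',T,(255,175,290,215)),('w2',I,(250,0,320,25)),('side',S,(290,180,320,205))):print('stop',n,blob(A,(22,120,90),(35,255,255),roi))
# pale cap and grip-top
for n,A,roi in(('top',T,(335,190,362,220)),('w2',I,(262,160,302,200)),('side',S,(325,215,345,240))):print('cap',n,blob(A,(0,0,190),(180,60,255),roi))
for n,A,roi in(('top',T,(362,180,382,200)),('w2',I,(308,208,338,240)),('side',S,(350,205,370,232))):print('grip',n,blob(A,(0,70,30),(14,255,170),roi))
E
```

```text
apex [ 0.63983803 -0.25921022  0.08682238]
eaveR [ 0.66462184 -0.26999263  0.06110286]
eaveL [ 0.61854063 -0.25265915  0.05906875]
[[ 0.61851165 -0.25267835]
 [ 0.60245149 -0.29486947]
 [ 0.66522673 -0.26999259]
 [ 0.64922115 -0.31076524]] [ 0.63385275 -0.28207641]
ridge dir 69.16054876177274 68.56717493363382 len 0.04514441836078065 0.04380168615025356 wid -20.336455741514158 -18.771541188181533 0.049820490212106126 0.04939712329551927
ridge [array([ 0.6372492 , -0.25944985]), array([ 0.6254032, -0.3025729])] [ 0.6313262  -0.28101138] 74.63962045904373
stop top (array([267.45490196, 193.43921569]), array([259, 182,  17,  22, 255]))
stop w2 (array([297.,   1.]), array([297,   1,   1,   1,   1]))
stop side (array([303.61538462, 187.51282051]), array([299, 185,  10,   6,  39]))Traceback (most recent call last):
  File "<stdin>", line 23, in <module>
  File "<stdin>", line 19, in blob
    return _wrapfunc(a, 'argmax', axis=axis, out=out, **kwds)
    return bound(*args, **kwds)
ValueError: attempt to get argmax of an empty sequence
```

The house centre is at (0.634, -0.282) with its side-wall normal at about -20.3°. The apex and eave heights triangulate to 87 and 60 mm, which agrees with the text. Now I'll measure the vice from the bed edges, cap and grip.

```bash
python3 - <<'E'
from h import *
z=np.load('w2.npz');c2=(z['K'],z['R'],z['t'])
I=cv2.imread('pics/w2.png');T=cv2.imread('pics/top1.png');ct=cam(optics.get_image('top'))
h=cv2.cvtColor(I,cv2.COLOR_BGR2HSV);wood=((h[...,1]>75)&(h[...,0]<22)).astype(int)
l=[];r=[]
for v in range(18,105,4):
    row=wood[v,230:340];g=np.where(row==0)[0]
    l.append([230+g[0]-.5,v]);r.append([230+g[-1]+.5,v])
print(l[::5],r[::5])
f=lambda P,c,zz:np.array([onz(c,*p,zz)[:2] for p in P])
for P in(l,r):
    q=f(P,c2,.015);vx,vy,x0,y0=cv2.fitLine(q.astype(np.float32),cv2.DIST_HUBER,0,.001,.001).ravel();print('edge dir',np.degrees(np.arctan2(vy,vx))%180,x0+vx/vy*(-y0+.1),'x at y=.1, resid',np.std((q-[x0,y0])@[-vy,vx]))
h=cv2.cvtColor(T,cv2.COLOR_BGR2HSV);wood=((h[...,1]>75)&(h[...,0]<20)).astype(int)
up=[];lo=[]
for u in range(282,312,2):
    g=np.where(wood[170:235,u]==0)[0];up.append([u,170+g[0]-.5]);lo.append([u,170+g[-1]+.5])
for P in(up,lo):
    q=f(P,ct,.015);vx,vy,x0,y0=cv2.fitLine(q.astype(np.float32),cv2.DIST_HUBER,0,.001,.001).ravel();print('top edge dir',np.degrees(np.arctan2(vy,vx))%180,x0+vx/vy*(-y0+.1),np.std((q-[x0,y0])@[-vy,vx]))
a=cv2.resize(I[0:245,235:345],None,fx=2.4,fy=2.4,interpolation=3);b=cv2.resize(T[175:232,255:385],None,fx=3.9,fy=3.9,interpolation=3)
S=cv2.imread('pics/side1.png');e=cv2.resize(S[178:265,285:370],None,fx=4.1,fy=4.1,interpolation=3)
o=np.zeros((600,800,3),np.uint8);o[:588,:264]=a;o[:b.shape[0],270:270+b.shape[1]]=b;o[230:230+e.shape[0],270:270+e.shape[1]]=e
cv2.imwrite('pics/z4.png',o)
E
```

```text
[[np.float64(249.5), 18], [np.float64(250.5), 38], [np.float64(252.5), 58], [np.float64(253.5), 78], [np.float64(254.5), 98]] [[np.float64(314.5), 18], [np.float64(314.5), 38], [np.float64(314.5), 58], [np.float64(315.5), 78], [np.float64(315.5), 98]]
edge dir 81.31299 0.53770185 x at y=.1, resid 0.0003724871687373157
edge dir 81.62676 0.6224692 x at y=.1, resid 0.0003443166772066073
top edge dir 80.92534 0.62312114 0.0007812236382982299
top edge dir 80.944626 0.53882146 0.0007768895597147823
```

View pics/z4.png

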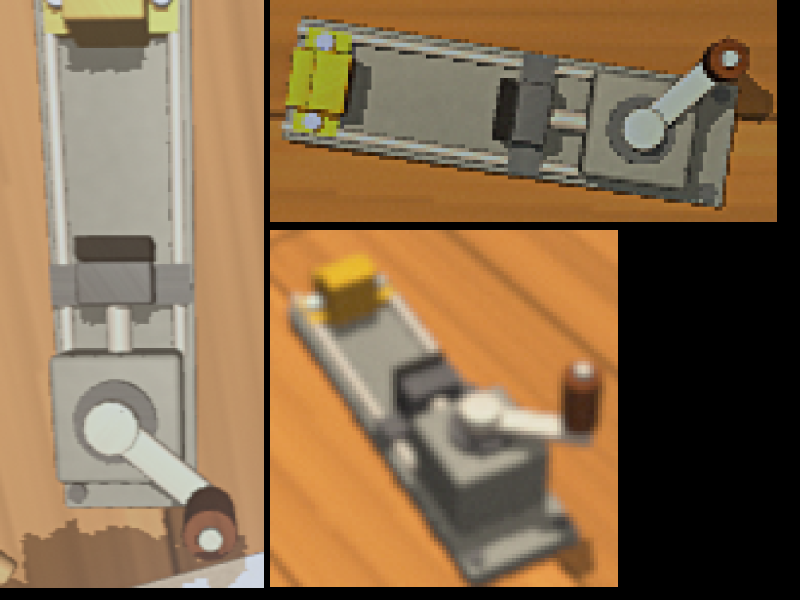

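>>> {"method": "send_rows", "body": {
  "increments": [
    {"gripper": -1,"linear": [0.005,0.02,-0.045],"delta_rot": [0,0,-0.1]},
    {"gripper": -1,"linear": [0.013,0.042,-0.09],"delta_rot": [0,0,-0.199]},
    {"gripper": -1,"linear": [0.013,0.042,-0.135],"delta_rot": [0,0,-0.199]},
    {"gripper": -1,"linear": [0.013,0.042,-0.17],"delta_rot": [0,0,-0.199]},
    {"gripper": -1,"linear": [0.013,0.042,-0.18],"delta_rot": [0,0,-0.199]},
    {"gripper": -1,"linear": [0.013,0.042,-0.18],"delta_rot": [0,0,-0.199]}
  ]
}}

```text
clock: 3.45
position: [0.6337, -0.2799, 0.1203]
ee_rot: [-0.001, 0.82, 0.573, -0.001]
contact_force: [0.7, 0.2, 0.1]
width: 0.0857
gripper_force: 0.0
```

The enlarged views show, in full-image pixels:
- **Crank cap:** top (350.6,208.8), wrist (280.8,177.9)
- **Grip's white dot:** top (373.5,190.1), wrist (322.5,225)
- **Top edge of the stop face:** top (274.7,196.5), wrist (278.8,7.1)

```bash
python3 - <<'E'
from h import *
z=np.load('w2.npz');c2=(z['K'],z['R'],z['t']);ct=cam(optics.get_image('top'));cs=cam(optics.get_image('side'))
s2=lambda a,b:((a-270)/4.1+285,(b-230)/4.1+178)
for n,t,w,sd in[('cap',(350.6,208.8),(280.8,177.9),(482,410)),('grip',(373.5,190.1),(322.5,225),(583,371)),('stop',(274.7,196.5),(278.8,7.1),None)]:
    print(n,tri((ct,*t),(c2,*w)), tri((ct,*t),(c2,*w),(cs,*s2(*sd))) if sd else '')
print('grip z',onz(ct,373.5,190.1,.137),onz(c2,322.5,225,.137))
print('stop z',onz(ct,274.7,196.5,.057),onz(c2,278.8,7.1,.057))
print('post cap z.1',onz(ct,350.6,208.8,.1),onz(c2,280.8,177.9,.1))
for v in(237,262):print('pad',onz(c2,235+115/2.4,v/2.4,.058))
for p in[(65,507),(195,500)]:print('end',onz(c2,235+p[0]/2.4,p[1]/2.4,.015))
print(onz(ct,255+(720-270)/3.9,175+207/3.9,.015),onz(ct,255+(297-270)/3.9,175+18/3.9,.015),onz(ct,255+(284-270)/3.9,175+138/3.9,.015))
E
```

```text
cap [ 0.55478779 -0.05713102  0.08148008] [ 0.55635455 -0.05701427  0.08886044]
grip [ 0.59892613 -0.10790039  0.1354469 ] [ 0.59917984 -0.10733058  0.13862599]
stop [0.586363   0.13491013 0.0584592 ] 
grip z [ 0.59882785 -0.10770745  0.137     ] [ 0.59901126 -0.10736523  0.137     ]
stop z [0.58561971 0.13470411 0.057     ] [0.58706051 0.13576454 0.057     ]
post cap z.1 [ 0.55449571 -0.05578686  0.1       ] [ 0.5577664 -0.0542129  0.1      ]
pad [0.57274458 0.03646682 0.058     ]
pad [0.57039135 0.02435047 0.058     ]
end [ 0.50603304 -0.11346419  0.015     ]
end [ 0.58817645 -0.1219884   0.015     ]
[ 0.50544479 -0.11416523  0.015     ] [0.63177218 0.17222732 0.015     ] [0.55053213 0.18022988 0.015     ]
```

>>> {"method": "send_rows", "body": {
  "increments": [
    {"gripper": -1,"linear": [0,-0.001,-0.04],"delta_rot": [0,0,0]},
    {"gripper": -1,"linear": [0,-0.002,-0.07],"delta_rot": [0,0,0]},
    {"gripper": -1,"linear": [0,-0.002,-0.09],"delta_rot": [0,0,0]},
    {"gripper": -1,"linear": [0,-0.002,-0.09],"delta_rot": [0,0,0]},
    {"gripper": 0.5,"linear": [0,-0.002,-0.09],"delta_rot": [0,0,0]},
    {"gripper": 1,"linear": [0,-0.002,-0.09],"delta_rot": [0,0,0]},
    {"gripper": 1,"linear": [0,-0.002,-0.09],"delta_rot": [0,0,0]},
    {"gripper": 1,"linear": [0,-0.002,-0.09],"delta_rot": [0,0,0]}
  ],
  "newtons": 35
}}

```text
clock: 4.35
position: [0.6358, -0.2844, 0.0341]
ee_rot: [0.002, 0.82, 0.572, 0.001]
contact_force: [0.2, 0.2, 6.4]
width: 0.0495
gripper_force: 38.1
```

The vice origin is about (0.578, 0.087) with its +y at 81.3°. The stop face is at about y' = +48.5 mm and the crank angle is about 0.7 rad. The house is gripped at a width of 49.5 mm, so I'll lift it and carry it over.

>>> {"method": "send_rows", "body": {
  "increments": [
    {"gripper": 1,"linear": [0,0,0.03],"delta_rot": [0,0,0]},
    {"gripper": 1,"linear": [0,0,0.07],"delta_rot": [0,0,0]},
    {"gripper": 1,"linear": [0,0,0.115],"delta_rot": [0,0,0]},
    {"gripper": 1,"linear": [0,0,0.16],"delta_rot": [0,0,0]},
    {"gripper": 1,"linear": [-0.002,0.02,0.19],"delta_rot": [0,0,0.02]},
    {"gripper": 1,"linear": [-0.006,0.055,0.195],"delta_rot": [0,0,0.05]},
    {"gripper": 1,"linear": [-0.012,0.1,0.195],"delta_rot": [0,0,0.08]},
    {"gripper": 1,"linear": [-0.018,0.145,0.195],"delta_rot": [0,0,0.1]}
  ]
}}

```text
clock: 5.15
position: [0.6161, -0.1375, 0.2275]
ee_rot: [0.001, 0.791, 0.612, 0.001]
contact_force: [0.0, 0.1, -0.9]
width: 0.0492
gripper_force: 37.3
```

>>> {"method": "send_rows", "body": {
  "increments": [
    {"gripper": 1,"linear": [-0.007,0.045,0],"delta_rot": [0,0,0.03]},
    {"gripper": 1,"linear": [-0.014,0.09,0],"delta_rot": [0,0,0.06]},
    {"gripper": 1,"linear": [-0.02,0.135,0],"delta_rot": [0,0,0.09]},
    {"gripper": 1,"linear": [-0.026,0.18,0],"delta_rot": [0,0,0.1]},
    {"gripper": 1,"linear": [-0.032,0.215,0],"delta_rot": [0,0,0.1]},
    {"gripper": 1,"linear": [-0.037,0.24,0],"delta_rot": [0,0,0.1]},
    {"gripper": 1,"linear": [-0.037,0.242,0],"delta_rot": [0,0,0.1]},
    {"gripper": 1,"linear": [-0.037,0.242,0],"delta_rot": [0,0,0.1]}
  ]
}}

```text
clock: 5.95
position: [0.5792, 0.1039, 0.2269]
ee_rot: [0.001, 0.759, 0.652, 0.0]
contact_force: [-0.3, 0.1, -0.7]
width: 0.0495
gripper_force: 37.2
```

```bash
python3 - <<'E'
from h import *
s=get_state();print(s['position'],s['ee_rot'],s['width'],s['contact_force'])
w,x,y,z=s['ee_rot'];print(np.degrees(np.arctan2(2*y*y-1,2*x*y)))
d=grab('wrist','w5.png');c=cam(d,s);np.savez('w5.npz',K=c[0],R=c[1],t=c[2])
E
```

```text
[0.57917524 0.10390493 0.22687053] [6.27591848e-04 7.58529206e-01 6.51638710e-01 2.01552765e-04] 0.04954727844789743 [-0.339057    0.13458539 -0.74218722]
-8.66946749524008
```

View pics/w5.png

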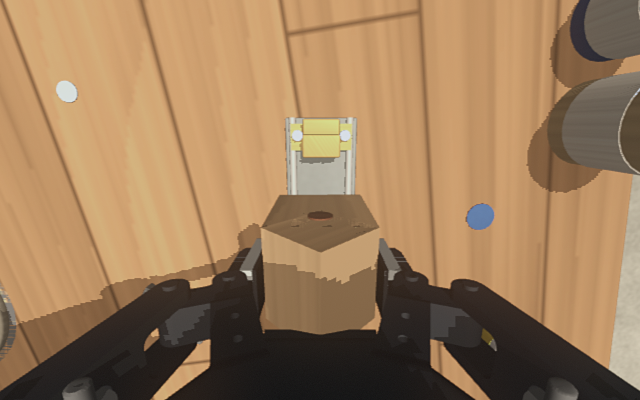

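The house is held square, gable with window towards the stop at (303–341, 119–157). The stop's face edge is at row 157. I'll check the centring before lowering.

```bash
python3 - <<'E'
from h import *
z=np.load('w5.npz');c=(z['K'],z['R'],z['t'])
ex=np.array([.9885,-.1513]);ey=np.array([.1513,.9885]);V=np.array([.5784,.0871])
fr=lambda p:((p[:2]-V)@ex*1000,(p[:2]-V)@ey*1000)
print('stop',fr(onz(c,303,157.5,.057)),fr(onz(c,341,157.5,.057)))
print('bed',fr(onz(c,286.5,180,.015)),fr(onz(c,355.5,180,.015)))
print('house apex/eaves',[fr(onz(c,u,v,zz)) for u,v,zz in[(321,249,.277),(263,225,.252),(378,226,.252)]], fr(get_state()['position']))
E
```

```text
stop (np.float64(-19.27351021060848), np.float64(48.582050674809885)) (np.float64(20.97566420455051), np.float64(48.60652837935306))
bed (np.float64(-42.20080418202301), np.float64(16.5254200834374)) (np.float64(42.34871458003224), np.float64(16.56769953488648))
house apex/eaves [(np.float64(-1.3476477967574962), np.float64(41.679311091233956)), (np.float64(-25.83999058217398), np.float64(41.57070583816144)), (np.float64(23.01924847012182), np.float64(41.13455159136932))] (np.float64(-1.4039042713762455), np.float64(15.917305828894904))
```

The stop face is at y' = 48.6 mm. The house face is at 41.4 mm, leaving a 7 mm gap, and the house is 1.4 mm off centre. I'll correct that and lower it.

>>> {"method": "send_rows", "body": {
  "increments": [
    {"gripper": 1,"linear": [0.0015,0,-0.04],"delta_rot": [0,0,0]},
    {"gripper": 1,"linear": [0.0015,0,-0.08],"delta_rot": [0,0,0]},
    {"gripper": 1,"linear": [0.0015,0,-0.12],"delta_rot": [0,0,0]},
    {"gripper": 1,"linear": [0.0015,0,-0.15],"delta_rot": [0,0,0]},
    {"gripper": 1,"linear": [0.0015,0,-0.165],"delta_rot": [0,0,0]},
    {"gripper": 1,"linear": [0.0015,0,-0.172],"delta_rot": [0,0,0]},
    {"gripper": 1,"linear": [0.0015,0,-0.175],"delta_rot": [0,0,0]},
    {"gripper": 1,"linear": [0.0015,0,-0.175],"delta_rot": [0,0,0]}
  ]
}}

```text
clock: 6.8
position: [0.5815, 0.1029, 0.0518]
ee_rot: [0.0, 0.759, 0.651, 0.0]
contact_force: [0.8, 0.1, -1.0]
width: 0.0495
gripper_force: 37.2
```

>>> {"method": "send_rows", "body": {
  "increments": [
    {"gripper": 1,"linear": [0,0,-0.003],"delta_rot": [0,0,0]},
    {"gripper": 1,"linear": [0,0,-0.004],"delta_rot": [0,0,0]},
    {"gripper": 1,"linear": [0,0,-0.004],"delta_rot": [0,0,0]}
  ]
}}

```text
clock: 7.1
position: [0.5819, 0.1034, 0.0491]
ee_rot: [0.001, 0.759, 0.651, 0.001]
contact_force: [-0.8, -0.4, 5.0]
width: 0.0494
gripper_force: 37.7
```

Contact reads about 5 N upward at TCP z = 0.049, as predicted. I'll release and rise.

>>> {"method": "send_rows", "body": {
  "increments": [
    {"gripper": 0,"linear": [0,0,0.001],"delta_rot": [0,0,0]},
    {"gripper": -1,"linear": [0,0,0.001],"delta_rot": [0,0,0]},
    {"gripper": -1,"linear": [0,0,0.001],"delta_rot": [0,0,0]},
    {"gripper": -1,"linear": [0,0,0.001],"delta_rot": [0,0,0]},
    {"gripper": -1,"linear": [0,0,0.03],"delta_rot": [0,0,0]},
    {"gripper": -1,"linear": [0,0,0.075],"delta_rot": [0,0,0]},
    {"gripper": -1,"linear": [0,0,0.12],"delta_rot": [0,0,0]},
    {"gripper": -1,"linear": [0,0,0.16],"delta_rot": [0,0,0]}
  ]
}}

```text
clock: 7.9
position: [0.5808, 0.1036, 0.2094]
ee_rot: [0.0, 0.759, 0.651, 0.0]
contact_force: [0.4, -0.3, 0.1]
width: 0.0854
gripper_force: 0.0
```

>>> {"method": "send_rows", "body": {
  "increments": [
    {"gripper": -1,"linear": [0.0,-0.045,0.01],"delta_rot": [0,0,0]},
    {"gripper": -1,"linear": [0.002,-0.09,0.02],"delta_rot": [0,0,0]},
    {"gripper": -1,"linear": [0.005,-0.135,0.02],"delta_rot": [0,0,0]},
    {"gripper": -1,"linear": [0.008,-0.175,0.02],"delta_rot": [0,0,0]},
    {"gripper": -1,"linear": [0.012,-0.2,0.02],"delta_rot": [0,0,0]},
    {"gripper": -1,"linear": [0.017,-0.21,0.02],"delta_rot": [0,0,0]},
    {"gripper": -1,"linear": [0.017,-0.21,0.02],"delta_rot": [0,0,0]}
  ]
}}

```text
clock: 8.6
position: [0.5983, -0.1074, 0.2269]
ee_rot: [-0.0, 0.76, 0.65, 0.0]
contact_force: [-0.2, 1.2, 0.4]
width: 0.0855
gripper_force: 0.0
```

```bash
python3 - <<'E'
from h import *
s=get_state();print(s['clock'],s['position'],s['ee_rot'],s['qpos'])
d=grab('wrist');c=cam(d,s);np.savez('w6.npz',K=c[0],R=c[1],t=c[2])
t=grab('top')['pixels'];sd=grab('side')['pixels'];cv2.imwrite('pics/w6.png',d['pixels']);cv2.imwrite('pics/t6.png',t)
o=np.zeros((600,800,3),np.uint8);o[:400,:480]=d['pixels'][:, 80:560]
b=cv2.resize(sd[170:260,285:365],None,fx=4,fy=4);o[:360,480:800]=b
b=cv2.resize(t[175:232,255:385],None,fx=3.5,fy=3.5);o[400:400+b.shape[0],:b.shape[1]]=b
cv2.imwrite('pics/z6.png',o)
E
```

```text
8.6 [ 0.59825165 -0.1073883   0.22688644] [-1.48361143e-04  7.59703394e-01  6.50269724e-01  1.27192660e-04] [-2.92267330e-01  3.27751167e-01  1.43989784e+00  3.81718126e-04
  1.37405598e+00 -1.37424516e-01]
```

View pics/z6.png

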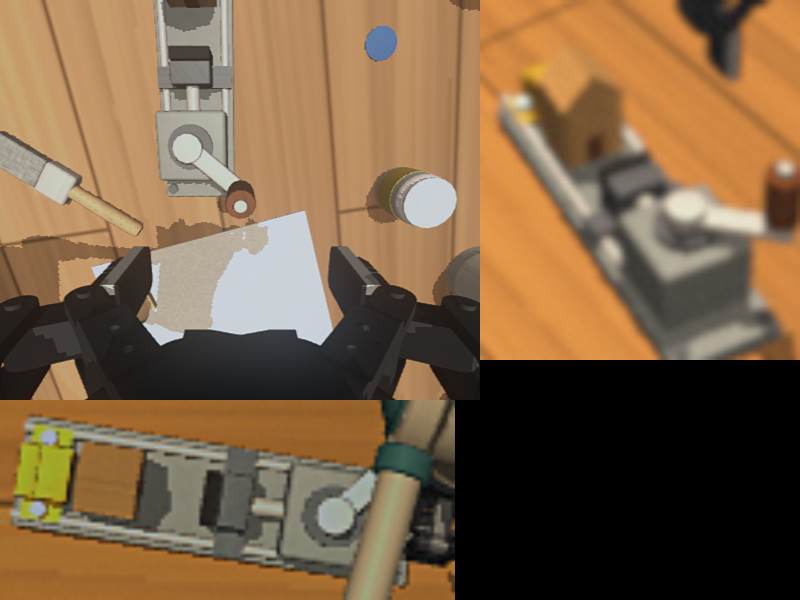

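The house stands upright and square between the jaw and the stop, with the crank unchanged. The grip dot is at (320,207) in the wrist image. I'll compute the descent to the grip.

```bash
python3 - <<'E'
from h import *
z=np.load('w6.npz');c=(z['K'],z['R'],z['t']);z=np.load('w2.npz');c2=(z['K'],z['R'],z['t']);ct=cam(optics.get_image('top'))
ex=np.array([.9885,-.1513]);ey=np.array([.1513,.9885]);V=np.array([.5784,.0871])
fr=lambda p:((p[:2]-V)@ex*1000,(p[:2]-V)@ey*1000)
p=onz(c,320,207,.137);print(p,fr(p),tri((c,320,207),(c2,322.5,225),(ct,373.5,190.1)))
print('cap',[fr(onz(c,268-1,149,h)) for h in(.09,.1)])
print('pad', [fr(onz(c,270,v,.058)) for v in(46,60)])
E
```

```text
[ 0.59853781 -0.10724846  0.137     ] (np.float64(49.311146067970185), np.float64(-189.06660133340313)) [ 0.59877651 -0.10777077  0.13567963]
cap [(np.float64(-0.39801495525687797), np.float64(-145.53590346275666)), (np.float64(1.3767985895082429), np.float64(-144.73173127873048))]
pad [(np.float64(1.6187756421297155), np.float64(-50.285175641195536)), (np.float64(1.0443087014400099), np.float64(-62.63223155795876))]
```

>>> {"method": "send_rows", "body": {
  "increments": [
    {"gripper": -1,"linear": [0.0005,0,-0.04],"delta_rot": [0,0,0]},
    {"gripper": -1,"linear": [0.0005,0,-0.08],"delta_rot": [0,0,0]},
    {"gripper": -1,"linear": [0.0005,0,-0.11],"delta_rot": [0,0,0]},
    {"gripper": -1,"linear": [0.0005,0,-0.125],"delta_rot": [0,0,0]},
    {"gripper": 0,"linear": [0.0005,0,-0.125],"delta_rot": [0,0,0]},
    {"gripper": 1,"linear": [0.0005,0,-0.125],"delta_rot": [0,0,0]},
    {"gripper": 1,"linear": [0.0005,0,-0.125],"delta_rot": [0,0,0]},
    {"gripper": 1,"linear": [0.0005,0,-0.125],"delta_rot": [0,0,0]}
  ],
  "newtons": 70
}}

```text
clock: 9.6
position: [0.5992, -0.1065, 0.1039]
ee_rot: [0.001, 0.759, 0.651, 0.001]
contact_force: [-0.0, 0.8, 0.2]
width: 0.0281
gripper_force: 0.0
```

>>> {"method": "send_rows", "body": {
  "increments": [
    {"gripper": 1,"linear": [0,0,0],"delta_rot": [0,0,0]},
    {"gripper": 1,"linear": [0,0,0],"delta_rot": [0,0,0]},
    {"gripper": 1,"linear": [0,0,0],"delta_rot": [0,0,0]}
  ]
}}

```text
clock: 9.9
position: [0.5987, -0.1064, 0.1041]
ee_rot: [0.001, 0.759, 0.651, 0.001]
contact_force: [-1.1, 0.4, 6.6]
width: 0.0244
gripper_force: 68.5
```

The grip is held and sits on the predicted circle: axis (0.5565, -0.0562), r = 65 mm, world angle -50.3°. The nip is expected about 7.65 rad further on. I'll generate the circle increments.

```bash
cat > circ.py <<'E'
from h import *
C=np.array([.5565,-.0562]);a0=-50.3
P=lambda a:65*np.array([np.cos(np.radians(a0-a)),np.sin(np.radians(a0-a))])
def rows(start,L):
    print([[round(float(x),1) for x in P(a)-P(start)] for a in L],'mm')
def ang():
    p=get_state()['position'][:2]-C;return (a0-np.degrees(np.arctan2(p[1],p[0])))%360,np.hypot(*p)*1000
E
python3 - <<'E'
from circ import *
rows(0,[5,15,30,50,70,90,110,130]);rows(130,[150,170,190,210,230,250,270,290]);rows(290,[310,330,350,365,375,380,384,388])
E
```

```text
[[-4.5, -3.4], [-14.4, -9.0], [-30.6, -14.1], [-53.1, -13.9], [-74.3, -6.1], [-91.5, 8.5], [-102.7, 28.1], [-106.5, 50.4]] mm
[[4.0, 22.2], [15.4, 41.7], [32.8, 56.1], [54.0, 63.7], [76.6, 63.6], [97.8, 55.8], [115.0, 41.2], [126.2, 21.6]] mm
[[3.8, -22.3], [-0.2, -44.5], [-11.6, -64.0], [-24.2, -75.4], [-34.0, -81.0], [-39.3, -83.1], [-43.6, -84.5], [-48.0, -85.6]] mm
```

>>> {"method": "send_rows", "body": {
  "increments": [
    {"gripper": 1,"linear": [-0.0045,-0.0034,0],"delta_rot": [0,0,0]},
    {"gripper": 1,"linear": [-0.0144,-0.009,0],"delta_rot": [0,0,0]},
    {"gripper": 1,"linear": [-0.0306,-0.0141,0],"delta_rot": [0,0,0]},
    {"gripper": 1,"linear": [-0.0531,-0.0139,0],"delta_rot": [0,0,0]},
    {"gripper": 1,"linear": [-0.0743,-0.0061,0],"delta_rot": [0,0,0]},
    {"gripper": 1,"linear": [-0.0915,0.0085,0],"delta_rot": [0,0,0]},
    {"gripper": 1,"linear": [-0.1027,0.0281,0],"delta_rot": [0,0,0]},
    {"gripper": 1,"linear": [-0.1065,0.0504,0],"delta_rot": [0,0,0]}
  ]
}}

```text
clock: 10.7
position: [0.4914, -0.06, 0.1041]
ee_rot: [0.004, 0.759, 0.651, -0.002]
contact_force: [-0.4, -9.4, 4.2]
width: 0.0244
gripper_force: 70.0
```

```bash
python3 - <<'E'
from circ import *
print(ang(),get_state()['contact_force'],get_state()['moment'],get_state()['width'])
E
```

```text
(np.float64(126.35734541004719), np.float64(65.24311082790337)) [-0.4297159  -9.43458698  4.18498276] [-1.51994345 -0.03750523 -0.02071483] 0.02436435885047961
```

Tracking is excellent: radius 65.2 mm, a lag of 3.6° and a tangential force of 9.4 N. I'll continue.

>>> {"method": "send_rows", "body": {
  "increments": [
    {"gripper": 1,"linear": [0.004,0.0222,0],"delta_rot": [0,0,0]},
    {"gripper": 1,"linear": [0.0154,0.0417,0],"delta_rot": [0,0,0]},
    {"gripper": 1,"linear": [0.0328,0.0561,0],"delta_rot": [0,0,0]},
    {"gripper": 1,"linear": [0.054,0.0637,0],"delta_rot": [0,0,0]},
    {"gripper": 1,"linear": [0.0766,0.0636,0],"delta_rot": [0,0,0]},
    {"gripper": 1,"linear": [0.0978,0.0558,0],"delta_rot": [0,0,0]},
    {"gripper": 1,"linear": [0.115,0.0412,0],"delta_rot": [0,0,0]},
    {"gripper": 1,"linear": [0.1262,0.0216,0],"delta_rot": [0,0,0]}
  ]
}}

```text
clock: 11.5
position: [0.6164, -0.0318, 0.104]
ee_rot: [-0.003, 0.759, 0.651, 0.0]
contact_force: [-8.8, 6.8, 11.9]
width: 0.0243
gripper_force: 70.8
```

>>> {"method": "send_rows", "body": {
  "increments": [
    {"gripper": 1,"linear": [0.0038,-0.0223,0],"delta_rot": [0,0,0]},
    {"gripper": 1,"linear": [-0.0002,-0.0445,0],"delta_rot": [0,0,0]},
    {"gripper": 1,"linear": [-0.0116,-0.064,0],"delta_rot": [0,0,0]},
    {"gripper": 1,"linear": [-0.0242,-0.0754,0],"delta_rot": [0,0,0]},
    {"gripper": 1,"linear": [-0.034,-0.081,0],"delta_rot": [0,0,0]},
    {"gripper": 1,"linear": [-0.0393,-0.0831,0],"delta_rot": [0,0,0]},
    {"gripper": 1,"linear": [-0.0436,-0.0845,0],"delta_rot": [0,0,0]},
    {"gripper": 1,"linear": [-0.048,-0.0856,0],"delta_rot": [0,0,0]}
  ]
}}

```text
clock: 12.3
position: [0.575, -0.1194, 0.1042]
ee_rot: [0.004, 0.76, 0.65, 0.005]
contact_force: [8.8, 3.6, -0.7]
width: 0.025
gripper_force: 69.6
```

```bash
python3 - <<'E'
from circ import *
print(ang(),get_state()['contact_force'],get_state()['width'])
rows(388,[392,396,400,404,408]);rows(408,[411,414,417,420]);rows(420,[423,426,429]);rows(429,[432,435,438]);rows(438,[441,444,447]);rows(447,[450,453,456]);rows(456,[459,462,465])
d=grab('wrist','w7.png');c=cam(d,get_state());np.savez('w7.npz',K=c[0],R=c[1],t=c[2])
E
```

```text
(np.float64(23.40839341791782), np.float64(65.86790626344485)) [ 8.78906524  3.55057642 -0.68018642] 0.024997791239741735
[[-4.5, -0.8], [-9.0, -1.2], [-13.5, -1.3], [-18.1, -1.2], [-22.6, -0.7]] mm
[[-3.4, 0.6], [-6.7, 1.3], [-9.9, 2.3], [-13.2, 3.4]] mm
[[-3.2, 1.3], [-6.2, 2.7], [-9.3, 4.3]] mm
[[-2.9, 1.7], [-5.8, 3.6], [-8.5, 5.7]] mm
[[-2.6, 2.2], [-5.1, 4.5], [-7.5, 6.9]] mm
[[-2.2, 2.6], [-4.3, 5.2], [-6.3, 8.0]] mm
[[-1.8, 2.9], [-3.5, 5.9], [-5.0, 8.9]] mm
```

View pics/w7.png

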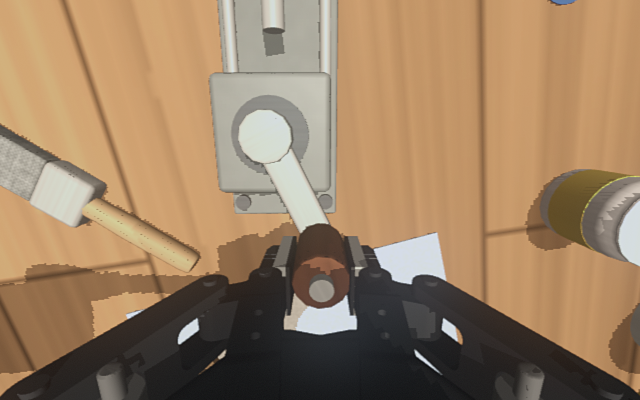

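The crank is at 383° (6.69 rad) with 9.4 N tangential, so it's still running free. The view shows the grip firmly in the fingers at (320,270). I'll approach in smaller steps.

>>> {"method": "send_rows", "body": {
  "increments": [
    {"gripper": 1,"linear": [-0.0045,-0.0008,0],"delta_rot": [0,0,0]},
    {"gripper": 1,"linear": [-0.009,-0.0012,0],"delta_rot": [0,0,0]},
    {"gripper": 1,"linear": [-0.0135,-0.0013,0],"delta_rot": [0,0,0]},
    {"gripper": 1,"linear": [-0.0181,-0.0012,0],"delta_rot": [0,0,0]},
    {"gripper": 1,"linear": [-0.0226,-0.0007,0],"delta_rot": [0,0,0]}
  ]
}}

```text
clock: 12.85
position: [0.5533, -0.1221, 0.1043]
ee_rot: [0.005, 0.759, 0.651, 0.004]
contact_force: [9.9, 0.0, -1.8]
width: 0.0244
gripper_force: 69.5
```

>>> {"method": "send_rows", "body": {
  "increments": [
    {"gripper": 1,"linear": [-0.0034,0.0006,0],"delta_rot": [0,0,0]},
    {"gripper": 1,"linear": [-0.0067,0.0013,0],"delta_rot": [0,0,0]},
    {"gripper": 1,"linear": [-0.0099,0.0023,0],"delta_rot": [0,0,0]},
    {"gripper": 1,"linear": [-0.0132,0.0034,0],"delta_rot": [0,0,0]}
  ]
}}

```text
clock: 13.25
position: [0.5401, -0.12, 0.1043]
ee_rot: [0.006, 0.759, 0.651, 0.003]
contact_force: [8.3, -4.1, -2.1]
width: 0.0241
gripper_force: 69.4
```

>>> {"method": "send_rows", "body": {
  "increments": [
    {"gripper": 1,"linear": [-0.0032,0.0013,0],"delta_rot": [0,0,0]},
    {"gripper": 1,"linear": [-0.0062,0.0027,0],"delta_rot": [0,0,0]},
    {"gripper": 1,"linear": [-0.0093,0.0043,0],"delta_rot": [0,0,0]}
  ]
}}

```text
clock: 13.55
position: [0.5304, -0.1166, 0.1043]
ee_rot: [0.007, 0.759, 0.651, 0.002]
contact_force: [6.6, -6.6, -1.5]
width: 0.024
gripper_force: 69.5
```

```bash
cat >> circ.py <<'E'
def rep(x,y,fx,fy):
    p=np.array([x,y])-C;f=np.arctan2(p[1],p[0]);print('ang %.1f r %.1f Ft %.1f'%((a0-np.degrees(f))%360,np.hypot(*p)*1000,-(fx*np.sin(f)-fy*np.cos(f))))
def now():
    s=get_state();rep(*s['position'][:2],*s['contact_force'][:2])
E
python3 -c "
from circ import *
now()"
```

```text
ang 63.1 r 65.9 Ft 8.7
```

>>> {"method": "send_rows", "body": {
  "increments": [
    {"gripper": 1,"linear": [-0.0029,0.0017,0],"delta_rot": [0,0,0]},
    {"gripper": 1,"linear": [-0.0058,0.0036,0],"delta_rot": [0,0,0]},
    {"gripper": 1,"linear": [-0.0085,0.0057,0],"delta_rot": [0,0,0]}
  ]
}}

```text
clock: 13.85
position: [0.5211, -0.1116, 0.1042]
ee_rot: [0.007, 0.759, 0.651, 0.001]
contact_force: [4.9, -10.2, -0.4]
width: 0.0245
gripper_force: 69.5
```

>>> {"method": "send_rows", "body": {
  "increments": [
    {"gripper": 1,"linear": [-0.0026,0.0022,0],"delta_rot": [0,0,0]},
    {"gripper": 1,"linear": [-0.0051,0.0045,0],"delta_rot": [0,0,0]},
    {"gripper": 1,"linear": [-0.0075,0.0069,0],"delta_rot": [0,0,0]}
  ]
}}

```text
clock: 14.15
position: [0.5132, -0.1056, 0.1043]
ee_rot: [0.007, 0.759, 0.652, 0.0]
contact_force: [4.8, -10.7, -1.2]
width: 0.0244
gripper_force: 69.5
```

```bash
python3 -c "
from circ import *
now()"
```

```text
ang 80.9 r 65.7 Ft 10.7
```

>>> {"method": "send_rows", "body": {
  "increments": [
    {"gripper": 1,"linear": [-0.0022,0.0026,0],"delta_rot": [0,0,0]},
    {"gripper": 1,"linear": [-0.0043,0.0052,0],"delta_rot": [0,0,0]},
    {"gripper": 1,"linear": [-0.0063,0.008,0],"delta_rot": [0,0,0]}
  ]
}}

```text
clock: 14.45
position: [0.5063, -0.0985, 0.1042]
ee_rot: [0.007, 0.758, 0.652, -0.001]
contact_force: [3.1, -14.2, 0.0]
width: 0.0244
gripper_force: 69.6
```

```bash
python3 - <<'E'
from circ import *
now();import time
t=[(303,240),(0,0)]
for q in [(.4914,-.06,-.4,-9.4),(.6164,-.0318,-8.8,6.8),(.575,-.1194,8.8,3.6),(.5533,-.1221,9.9,0),(.5401,-.12,8.3,-4.1),(.5304,-.1166,6.6,-6.6),(.5211,-.1116,4.9,-10.2),(.5132,-.1056,4.8,-10.7)]: rep(*q)
for k in range(4):
    s=get_state();print(s['contact_force'],s['clock']);
    d=grab('wrist','w8.png') if k==0 else grab('wrist')
    if k==0:
        c=cam(d,s);np.savez('w8.npz',K=c[0],R=c[1],t=c[2])
now()
T=grab('top')['pixels'];cv2.imwrite('pics/t8.png',T)
o=np.zeros((600,800,3),np.uint8);o[:300,:480]=cv2.resize(d['pixels'],(480,300));o[300:,:]=cv2.resize(T[175:235,255:335],(800,600))[:300] if 0 else cv2.resize(T[178:223,255:375],(800,300),interpolation=3)
cv2.imwrite('pics/z8.png',o)
E
```

```text
ang 89.6 r 65.6 Ft 12.8
ang 126.4 r 65.2 Ft 9.4
ang 287.5 r 64.7 Ft 9.6
ang 23.4 r 65.9 Ft 9.5
ang 42.5 r 66.0 Ft 9.9
ang 54.1 r 65.9 Ft 9.1
ang 63.1 r 65.8 Ft 8.7
ang 72.3 r 65.7 Ft 9.6
ang 80.9 r 65.7 Ft 10.7
[  3.05982017 -14.1729471    0.02237018] 14.45
[  2.28316139 -13.77028632   0.90166591] 14.5
[  1.99854698 -13.29072702   0.36956596] 14.55
[  1.964366   -13.03131756  -0.38377287] 14.6
ang 90.2 r 65.6 Ft 10.8
```

View pics/z8.png

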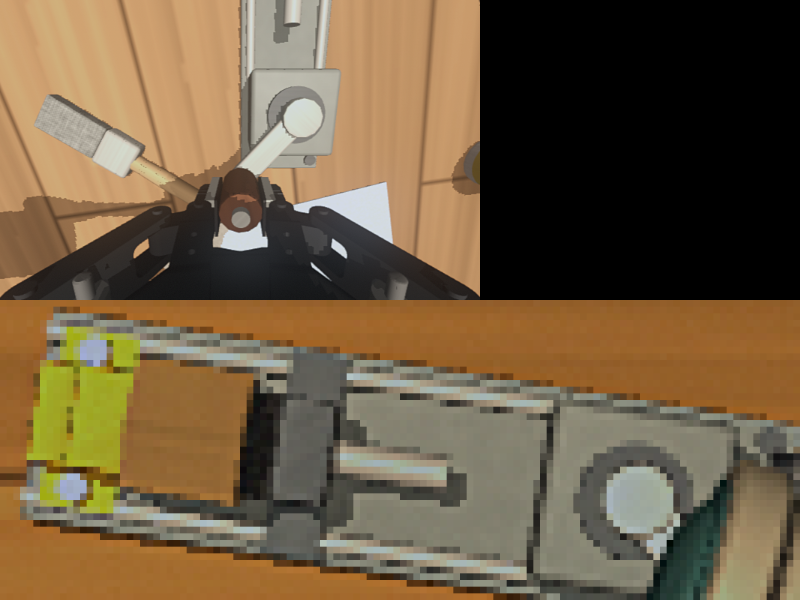

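The house is now nipped, sitting square between the pad and the yellow stop. Free running averaged 9.4 N, and it reads 10.7 N at 441° and 12.8 N at 450°, which puts the nip near 433° and the force now near 30 N. So 50 N should come at about 462° and 14.9 N. I'll take one more step.

>>> {"method": "send_rows", "body": {
  "increments": [
    {"gripper": 1,"linear": [-0.0018,0.0029,0],"delta_rot": [0,0,0]},
    {"gripper": 1,"linear": [-0.0035,0.0059,0],"delta_rot": [0,0,0]},
    {"gripper": 1,"linear": [-0.005,0.0089,0],"delta_rot": [0,0,0]}
  ]
}}

```text
clock: 15.0
position: [0.5005, -0.0902, 0.1042]
ee_rot: [0.007, 0.758, 0.652, -0.002]
contact_force: [-0.1, -16.5, 1.4]
width: 0.024
gripper_force: 69.7
```

```bash
python3 - <<'E'
from circ import *
now();rows(465,[468,469,470,471,472,474])
E
```

```text
ang 98.5 r 65.5 Ft 14.1
[[-1.3, 3.1], [-1.8, 4.2], [-2.1, 5.3], [-2.5, 6.3], [-2.9, 7.4], [-3.5, 9.6]] mm
```

The force and angle estimates agree at about 43 N. I'll go 3.5° more.

>>> {"method": "send_rows", "body": {
  "increments": [
    {"gripper": 1,"linear": [-0.0008,0.0018,0],"delta_rot": [0,0,0]},
    {"gripper": 1,"linear": [-0.0015,0.0036,0],"delta_rot": [0,0,0]}
  ]
}}

```text
clock: 15.2
position: [0.4986, -0.0867, 0.1042]
ee_rot: [0.007, 0.758, 0.652, -0.002]
contact_force: [-0.1, -17.1, 1.0]
width: 0.0242
gripper_force: 69.8
```

```bash
python3 - <<'E'
from circ import *
now()
E
```

```text
ang 101.9 r 65.4 Ft 15.1
```

The tangential force is 15.1 N, which puts the clamping at about 50 N. I'll relax the command back to the actual position, open and rise.

>>> {"method": "send_rows", "body": {
  "increments": [
    {"gripper": 1,"linear": [0.0025,-0.0045,0],"delta_rot": [0,0,0]},
    {"gripper": 1,"linear": [0.003,-0.0055,0],"delta_rot": [0,0,0]},
    {"gripper": 0,"linear": [0.003,-0.0055,0],"delta_rot": [0,0,0]},
    {"gripper": -1,"linear": [0.003,-0.0055,0],"delta_rot": [0,0,0]},
    {"gripper": -1,"linear": [0.003,-0.0055,0],"delta_rot": [0,0,0]},
    {"gripper": -1,"linear": [0.003,-0.0055,0],"delta_rot": [0,0,0]},
    {"gripper": -1,"linear": [0.003,-0.0055,0.02],"delta_rot": [0,0,0]},
    {"gripper": -1,"linear": [0.003,-0.0055,0.06],"delta_rot": [0,0,0]}
  ]
}}

```text
clock: 16.0
position: [0.4967, -0.0846, 0.1601]
ee_rot: [-0.003, 0.759, 0.651, -0.002]
contact_force: [0.2, -0.4, -0.2]
width: 0.0853
gripper_force: 0.0
```

>>> {"method": "send_rows", "body": {
  "increments": [
    {"gripper": -1,"linear": [0,0,0.045],"delta_rot": [0,0,0]},
    {"gripper": -1,"linear": [0,0,0.09],"delta_rot": [0,0,0]},
    {"gripper": -1,"linear": [0.02,-0.03,0.12],"delta_rot": [0,0,0]},
    {"gripper": -1,"linear": [0.04,-0.06,0.13],"delta_rot": [0,0,0]},
    {"gripper": -1,"linear": [0.05,-0.07,0.13],"delta_rot": [0,0,0]},
    {"gripper": -1,"linear": [0.05,-0.07,0.13],"delta_rot": [0,0,0]}
  ]
}}

```text
clock: 16.6
position: [0.5498, -0.1564, 0.2912]
ee_rot: [-0.001, 0.76, 0.65, -0.0]
contact_force: [-0.3, -0.3, -0.0]
width: 0.0853
gripper_force: 0.0
```

```bash
python3 - <<'E'
from circ import *
s=get_state();print(s['position'],s['contact_force'],s['clock'])
d=grab('wrist');S=grab('side')['pixels']
o=np.zeros((600,800,3),np.uint8);o[:400,:480]=d['pixels'][:,80:560];o[:360,480:800]=cv2.resize(S[170:260,285:365],None,fx=4,fy=4)
np.save('w9.npy',d['pixels']);c=cam(d,s);np.savez('w9.npz',K=c[0],R=c[1],t=c[2])
cv2.imwrite('pics/z9.png',o)
E
```

```text
[ 0.54976408 -0.15638867  0.29115149] [-0.33432726 -0.30999469 -0.01847385] 16.6
```

View pics/z9.png

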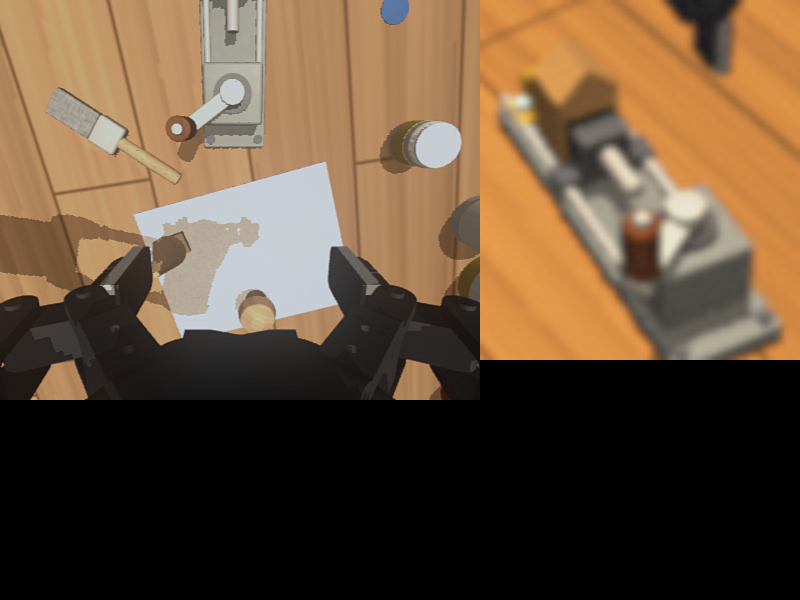

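The house stays nipped and upright. The grip top is at (257,128) in the full wrist image. I'll check that the crank angle held.

```bash
python3 - <<'E'
from circ import *
z=np.load('w9.npz');c=(z['K'],z['R'],z['t'])
p=onz(c,257,128,.137);rep(p[0],p[1],0,0);z=np.load('w6.npz');c=(z['K'],z['R'],z['t']);p=onz(c,320,207,.137);rep(p[0],p[1],0,0)
E
```

```text
ang 103.2 r 64.9 Ft -0.0
ang 0.2 r 66.1 Ft 0.0
```

```bash
python3 -c "
from rig import sign_off;print(sign_off())"
```

```text
the job is handed in; nothing more can be done
None
```

The house stands upright on the vice bed, gable ends facing jaw and stop, nipped at an estimated 50 N (from crank angle and tangential force); the crank is released, nothing else was touched, and the job is handed in after about 17 s.

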